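Turn the mirrored insole patterns in the keeper rack

TASK

The next batch is right shoes only. Pull up the red spring plunger and slide the clear guard of the pattern rack fully open until the plunger drops into its open hole; then turn over, in its own V rest, every green insole pattern that shows a left-foot outline on its upper face, so that all four show a right-foot outline. Leave the patterns that are already right, and everything else on the bench, as they are.

Things in the scene. Friction and masses are not known exactly. Their poses are not given: they have to be found in the camera images.
- rack: fixed aluminium rack, base 280 x 520 x 12 mm, x from -105 to +175 mm. Origin on the table under the middle of the row of four V rests, z up, x away from the robot at zero yaw, y along the row. Side rails 20 mm wide, 83 mm high, at y = -245 and +245 mm
- bay0 (a point): middle of the crease of the V rest at y = -174 mm of the rack, 14 mm above the table; its axes are the rack's. The crease runs along x
- bay1 (a point): the same for the rest at y = -58 mm. A rest is two V pairs of steel ribs, 20 mm wide (x), at x = -52 and +52 mm, rising at 50 degrees to 29 mm above the crease; between them (x -42 to +42 mm) the back of a leaning pattern is free
- bay2 (a point): the same for the rest at y = +58 mm
- bay3 (a point): the same for the rest at y = +174 mm
- guard (a joint): clear plastic guard with yellow edges, 110 (x) by 512 (y) by 5 mm, underside 84 mm above the table, riding the side rails along the rack's +x; 0 = shut (centred on the rack's x = 0, over the patterns), 0.120 m = fully open at its stop; about 2 N of drag
- plunger (a joint): lift of the red spring index plunger on the guard's +y end, m: 0 down, 0.012 fully up; spring 4 N, rising to 7 N. Guard shut, its 8 mm pin sits 8 mm deep in a rail hole and locks the guard (2 mm play); 9 mm up it is clear. Let go between holes it rides on the rail; it drops into a second hole when the guard is fully open
- knob (a point): middle of the plunger's red knob, an upright cylinder 26 mm across and 24 mm tall, 120 mm above the table when down, at y = +245 mm of the rack, x = 0 with the guard shut. Its bottom is 19 mm above the guard, over an 18 mm bushing 13 mm tall. It rises with the pull and travels with the guard
- pattern_a: green insole pattern plate, one of four alike, 169 x 62 (ball) x 8 mm, 44 at the waist, 120 g, faces alike, black spot at the heel. Origin mid-length, mid-thickness, 3.4 mm above the straight edge it stands on; x heel to toe, y straight edge to hollow arch edge, z out of its RIGHT-foot face (seen from there with the toe to the right, the arch edge is on top). Leans 40 degrees off upright in a V rest
- pattern_b: green insole pattern, as pattern_a. Where z points partly up, it shows a right foot; where partly down, a left foot. Which way it leans and which way its toe points differ from pattern to pattern
- pattern_c: green insole pattern, as pattern_a. Leaning, its waist edge is 29 mm to the side of the crease and 52 mm above the table, its ball edge 41 mm and 66 mm; upright it reaches 81 mm above the table
- pattern_d: green insole pattern, as pattern_a. Pushed level on the back, high up, a pattern rolls over its lower edge in the crease, passes upright and drops onto the other side of the same V, now showing its other face
- stone: bystander, to be left alone: sharpening stone 24 x 110 x 16 mm, lying on the rear of the rack's base; origin under its middle
- tack_tin: bystander, to be left alone: round tin, 40 mm across, 35 mm high, on the rear of the rack's base; origin under its middle
- weight: bystander, to be left alone: brass weight, 36 mm across, 35 mm high, on the rear of the rack's base; origin under its middle
- hammer: bystander, to be left alone: hammer 220 mm long lying along its x; origin under its middle
- cement: bystander, to be left alone: bottle 64 mm across, 150 mm high; origin under its middle
- glue_jar: bystander, to be left alone: jar 74 mm across, 90 mm high; origin under its middle
- last: bystander, to be left alone: green shoe last, 185 mm long along its x, 66 mm wide, 65 mm high; origin under its middle
- brush: bystander, to be left alone: brush 170 mm long lying along its x; origin under its middle
- pattern_a_top (a point): middle of pattern_a's upper (arch) edge at the waist, 12 mm towards the heel from mid-length, 44 mm from the straight edge, mid-thickness
- pattern_b_top (a point): middle of pattern_b's upper (arch) edge at the waist, 12 mm towards the heel from mid-length, 44 mm from the straight edge, mid-thickness
- pattern_c_top (a point): middle of pattern_c's upper (arch) edge at the waist, 12 mm towards the heel from mid-length, 44 mm from the straight edge, mid-thickness
- pattern_d_top (a point): middle of pattern_d's upper (arch) edge at the waist, 12 mm towards the heel from mid-length, 44 mm from the straight edge, mid-thickness
Not all that is in view belongs to the job. What is shaped like the pattern_a but grey or yellow is not meant.

How it is judged:
By the outcome, as a careful person would: the job done as asked, in the order asked, and still so for the second after the job is handed in, with the robot touching nothing.
It also fails if it takes over 48 s, if anything falls off the work surface, if the arm or the gripper's body presses on something with over 40 N, if the wrist force passes 120 N, or if a joint passes its speed limit or range.

ROBOT

A 6-joint arm with a two-finger parallel gripper is mounted at the origin on the work surface. World frame = base frame: x ahead of the robot, y to its left, z up, the work surface at z = 0. Lengths are in m, angles in degrees, forces in N, time in s.
With the tool pointing down it reaches from about 0.3 to 0.75 m from the base axis. Payload 8.5 kg.
Tool frame: the origin (TCP) lies midway between the tips of the shut fingers; the grasp point (between the pads) lies 19 mm behind it (env.tcp_to_grasp is the z of the grasp point in the tool frame, in m); z points along the fingers, y is the line along which they close (so a half turn about z gives the same grasp; the last joint's range is limited). The gripper opens to 85 mm and grips with 20 to 120 N. Pads are 22 mm wide; open, the fingers measure 114 mm over their backs; the gripper's body (76 mm by 85 mm) begins 54 mm behind the grasp point. The pads swing forward as they close: fully open they stand 13 mm farther back than shut.
Start: joints at [-82.179, 21.807, 74.336, -0, 83.858, -12.336], TCP at [0.19, -0.516, 0.231] pointing down, gripper open.
Joint ranges: [-178.18, 178.18], [-50.72, 133.34], [12.68, 142.11], [-81.47, 261.47], [9.98, 163.14], [-165.26, 165.26]. Speed limits (degrees/s): [136.94, 136.94, 180, 180, 180, 180].

INTERFACE

Orientations are given as a 3x3 rotation matrix whose columns are the frame's x, y, z axes.
In Python, from rig import env, imaging, job, models gives the robot as it stands. The module is installed in compiled form; this text tells all that it offers.
- The arm moves only by the tool jog_arm, never from a script. Its argument "plan" is text: rows parted by semicolons, each of 7 numbers parted by spaces: the turn, a rotation vector about the tool's x, y, z in degrees, then the shift along the tool's x, y, z in cm, then the closure in counts, from 0 (fully open) to 255 (shut). In form: rx ry rz x y z claw; .... A call has 1 to 10 rows; each row shifts and turns the commanded pose from where the row before left it, along the tool's axes as they then stand; what a row does not reach is not made up. A row lasts 1/12 s, in which the tool goes at most 41.7 mm and 7.16 degrees, less where a joint would pass 70% of its speed; a pose out of reach is approached as far as the arm can. A call with a gripper value outside its range is refused whole. The fingers move at their own pace and stop on an object; "grip_force" is the grip in N (left out, the last holds). Time passes only in rows, so rows that do not move let the fingers close. It gives the time, the measured TCP pose, the force, the opening and the grip force at its end, in the units of the state.
- env.observe(): the state, without advancing time (a new reading comes with each control period).
- imaging.get_image(name): name is "side" or "top"; returns a dict with "pixels" (384x512x3 uint8, red, green, blue), "depth" (384x512 float32, m along the optical axis (not along the pixel's ray), 0 where there is no reading), "fov_y" (degrees; the focal length in pixels is half the picture's height over the tangent of half this angle, whatever the lens; pixels are square), "cx", "cy" (the principal point, pixels), "distortion" ([k1, k2, p1, p2, k3] as OpenCV has them; the pictures are not rectified), "world_from_camera" (4x4, takes a point from camera to world coordinates). Camera axes: x right, y down, z forward; pixel columns grow to the right and rows downward; lengths in m; the calibration is good to about 2 mm. A picture is of the moment at which its call begins.
- job.close_job(): hands the job in; it is judged then, once.
Trained networks look in the newest picture that a camera, given by its name, has taken for a name from the list of things; names that differ only in an ending like _2 or _b are one class to them, and where a whole thing is asked for, a point or a joint stands for the part that bears it (a point fixed in the world has none). Each returns a list of dicts, best first, with "confidence" (0 to 1); they miss things now and then, are a little off and sometimes report something else, mostly with a low value. They report only what shows in the picture. A call takes as long as a camera call. They do not tell look-alikes from the thing itself.
- models.outline_of(camera, query): "region" (384x512 bool, what is visible of it) and "bbox" ([centre column, centre row, width, height] in pixels, round what is visible of it).
- models.tip_of(camera, query): "at" ([column, row] in pixels: a listed point, or the origin of a listed thing).
The state is a dict: "time_s": time; "q": joint angles; "qvel": joint speeds; "joint_efforts": joint torques, N m; "position": TCP position; "tool_rot": TCP orientation; "ft_force": force on the tool from outside, world axes, zero at the start; "wrist_torque": the same for the moment, N m; "grip_width": finger opening in m; "gripper_force": force on a finger pad.
Only numpy, scipy, OpenCV 4.12 (cv2) and the standard library are available. Lean on these libraries where they do the work, as an engineer would, in place of code of your own. Each camera call takes 0.05 s, during which the arm holds its last target. There are 200 camera calls.

## Working session

There is one attempt and no reset: what is moved stays moved. The work goes in short steps, Python scripts to look and compute and a tool call to move; the robot and the scene stay as the last step left them, time stands still between calls to the robot, and variables do not carry over. Pictures are saved under pics/ and viewed, at most 10 in all, crops included, and the job is handed in when it is done.

Besides the shell and the picture viewer there is one more tool, called by a JSON object that holds its "op" and its "data". jog_arm: Moves the arm, as the interface text tells. Its arguments: {"type":"object","properties":{"plan":{"type":"string"},"grip_force":{"type":"number"}},"required":["plan"]}

```bash
mkdir -p pics; cat > h.py <<'E'
import numpy as np, cv2
from rig import env, imaging, job, models
def K(im):
    f=192/np.tan(np.radians(im['fov_y']/2)); return np.array([[f,0,im['cx']],[0,f,im['cy']],[0,0,1.]])
def ray(im,uv):
    n=cv2.undistortPoints(np.array(uv,float).reshape(-1,1,2),K(im),np.array(im['distortion'],float)).reshape(-1,2)
    return np.c_[n,np.ones(len(n))]
def w_depth(im,uv,d):
    T=im['world_from_camera']; return (ray(im,uv)*np.reshape(d,(-1,1)))@T[:3,:3].T+T[:3,3]
def w_plane(im,uv,z):
    T=im['world_from_camera']; r=ray(im,uv)@T[:3,:3].T; return T[:3,3]+r*((z-T[2,3])/r[:,2])[:,None]
def proj(im,P):
    T=np.linalg.inv(im['world_from_camera']); P=np.atleast_2d(P)@T[:3,:3].T+T[:3,3]
    return cv2.projectPoints(P,np.zeros(3),np.zeros(3),K(im),np.array(im['distortion'],float))[0].reshape(-1,2)
def save(im,n,s=1.5,crop=None):
    p=im['pixels'][:,:,::-1]
    if crop: p=p[crop[1]:crop[3],crop[0]:crop[2]]
    cv2.imwrite('pics/'+n,cv2.resize(p,None,fx=s,fy=s,interpolation=cv2.INTER_CUBIC))
E
python3 - <<'E'
from h import *
for c in ('top','side'):
    im=imaging.get_image(c); save(im,c+'0.png')
    print(c,im['world_from_camera'].round(3).tolist(),im['fov_y'])
    for q in ('bay0','bay1','bay2','bay3','rack','knob','pattern_a','pattern_a_top','guard'):
        for r in models.tip_of(c,q):
            u=r['at'];  d=im['depth'][int(round(u[1])),int(round(u[0]))]
            print(q,np.round(u,1),round(r['confidence'],2),w_depth(im,u,d).round(3)[0])
print(env.observe()['tool_rot'], env.tcp_to_grasp)
E
```

```text
top [[0.005, -0.982, 0.19, 0.259], [-1.0, -0.006, -0.004, 0.011], [0.005, -0.19, -0.982, 1.352], [0.0, 0.0, 0.0, 1.0]] 52.77919979148848
bay0 [277.7 200. ] 0.93 [ 0.471 -0.053  0.091]
bay0 [214.6 191.2] 0.92 [0.499 0.156 0.092]
bay0 [246.2 196.1] 0.86 [0.484 0.051 0.087]
bay0 [311.7 205.8] 0.56 [ 0.452 -0.166  0.087]
bay1 [277.7 200. ] 0.93 [ 0.471 -0.053  0.091]
bay1 [214.6 191.2] 0.92 [0.499 0.156 0.092]
bay1 [246.2 196.1] 0.86 [0.484 0.051 0.087]
bay1 [311.7 205.8] 0.56 [ 0.452 -0.166  0.087]
bay2 [277.7 200. ] 0.93 [ 0.471 -0.053  0.091]
bay2 [214.6 191.2] 0.92 [0.499 0.156 0.092]
bay2 [246.2 196.1] 0.86 [0.484 0.051 0.087]
bay2 [311.7 205.8] 0.56 [ 0.452 -0.166  0.087]
bay3 [277.7 200. ] 0.93 [ 0.471 -0.053  0.091]
bay3 [214.6 191.2] 0.92 [0.499 0.156 0.092]
bay3 [246.2 196.1] 0.86 [0.484 0.051 0.087]
bay3 [311.7 205.8] 0.56 [ 0.452 -0.166  0.087]
rack [259.2 200.5] 0.92 [0.468 0.008 0.093]
rack [382.8 170.8] 0.55 [ 0.577 -0.416  0.072]
rack [313.  204.8] 0.25 [ 0.455 -0.17   0.091]
knob [187.8 185.1] 0.55 [0.259 0.011 1.352]
pattern_a [166.9 264.5] 0.58 [0.258 0.323 0.006]
pattern_a [253.5 118.6] 0.32 [0.782 0.03  0.02 ]
pattern_a [136.2 169.1] 0.31 [0.574 0.424 0.086]
pattern_a_top [179.6 269.3] 0.69 [0.242 0.279 0.004]Traceback (most recent call last):
  File "<stdin>", line 6, in <module>
ValueError: it knows: bay, brush, cement, glue_jar, hammer, knob, last, pattern, pattern_a_top, pattern_b_top, pattern_c_top, pattern_d_top, rack, stone, tack_tin, weight
```

View pics/top0.png

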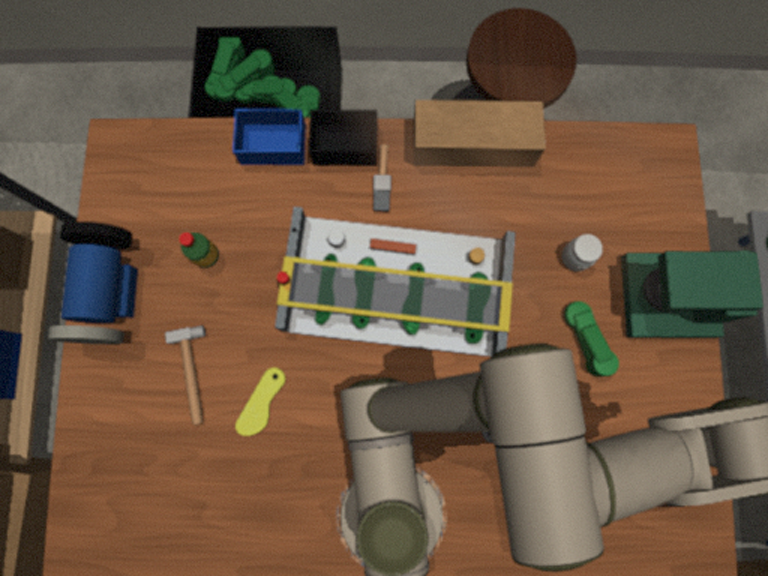

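```bash
python3 - <<'E'
from h import *
im=imaging.get_image('top')
# rack yaw from bay points (z=14 mm plane)
b=[r['at'] for r in models.tip_of('top','bay0')][:4]; P=w_plane(im,b,0.014); print(P.round(3))
k=[r['at'] for r in models.tip_of('top','knob')][:1]; print('knob',w_plane(im,k,0.12).round(4))
im=imaging.get_image('side'); save(im,'side0.png')
print('side',im['world_from_camera'].round(3).tolist(),im['fov_y'])
for q,z in (('bay',.014),('knob',.12),('rack',0)):
    for r in models.tip_of('side',q): print(q,np.round(r['at'],1),round(r['confidence'],2),w_plane(im,[r['at']],z).round(4)[0])
for q in ('pattern_a_top',):
    for r in models.tip_of('side',q): print(q,np.round(r['at'],1),round(r['confidence'],2),w_plane(im,[r['at']],.052).round(4)[0])
print(env.observe()['tool_rot'], env.tcp_to_grasp)
E
```

```text
[[ 0.496  0.049  0.014]
 [ 0.469 -0.176  0.014]
 [ 0.506  0.168  0.014]
 [ 0.486 -0.052  0.014]]
knob [[0.5156 0.2426 0.12  ]]
side [[-0.864, -0.39, 0.318, 0.064], [-0.503, 0.661, -0.556, 0.721], [0.007, -0.641, -0.768, 1.088], [0.0, 0.0, 0.0, 1.0]] 45.85626478693972
bay [244.4 220.9] 0.87 [0.4924 0.0496 0.014 ]
bay [271.3 197.2] 0.82 [ 0.4682 -0.0695  0.014 ]
bay [219.3 248.9] 0.67 [0.5024 0.1684 0.014 ]
bay [288.3 174.9] 0.63 [ 0.4664 -0.178   0.014 ]
bay [295.5 161.4] 0.25 [ 0.474  -0.2431  0.014 ]
knob [198.7 241.7] 0.51 [0.5164 0.2313 0.12  ]
rack [257.1 208. ] 0.87 [ 0.49   -0.0206  0.    ]
rack [220.2 379.5] 0.36 [0.3088 0.4599 0.    ]
pattern_a_top [276.4 327.1] 0.92 [0.2479 0.3036 0.052 ]
pattern_a_top [371.1 188.3] 0.67 [ 0.2121 -0.2245  0.052 ]
pattern_a_top [243.3 218.8] 0.6 [0.4838 0.0686 0.052 ]
[[ 9.38744070e-01  3.44615106e-01  1.92692261e-05]
 [ 3.44615106e-01 -9.38744070e-01  8.69334834e-06]
 [ 2.10847309e-05 -1.52036279e-06 -1.00000000e+00]] -0.0187
```

```bash
python3 - <<'E'
from h import *
im=imaging.get_image('top'); s=imaging.get_image('side')
a=im['pixels'][135:240,180:350,::-1]; b=s['pixels'][140:280,170:330,::-1]
a=cv2.resize(a,(798,493),interpolation=cv2.INTER_CUBIC); cv2.imwrite('pics/c1.png',a)
b=cv2.resize(b,(685,600),interpolation=cv2.INTER_CUBIC); cv2.imwrite('pics/c2.png',b)
E
```

```text
(no output)
```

View pics/c1.png

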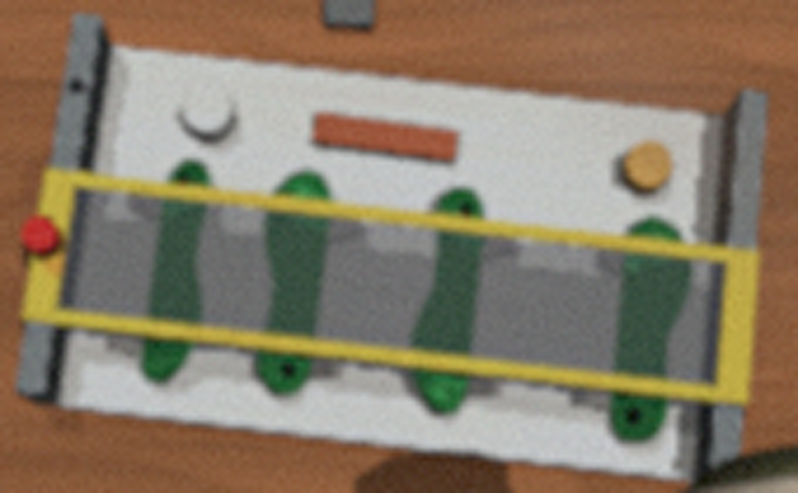

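View pics/c2.png

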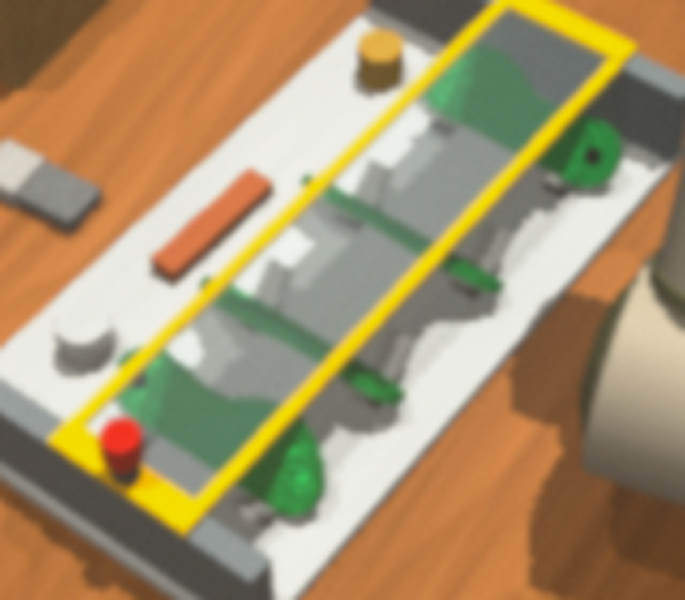

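The side and top crops agree. Left to right in the top crop:

| Bay | Spot (heel) | Arch edge leans towards | Shows |
|---|---|---|---|
| bay3 | far end (190,172) | −y | right |
| bay2 | near end (288,370) | +y | right |
| bay1 | far end (467,208) | +y | **left** |
| bay0 | near end (632,415) | −y | **left** |

Next I'll measure the rack precisely from the yellow guard and the red knob.

```bash
cat > g.py <<'E'
from h import *
def guard():
  for c in ('top','side'):
    im=imaging.get_image(c); h=cv2.cvtColor(im['pixels'],cv2.COLOR_RGB2HSV)
    m=((h[...,0]>22)&(h[...,0]<32)&(h[...,1]>150)&(h[...,2]>90)).astype(np.uint8)
    n,l,s,_=cv2.connectedComponentsWithStats(m,connectivity=8)
    u0=proj(im,[0.5,0,.089])[0]
    best=[i for i in range(1,n) if s[i,0]-5<u0[0]<s[i,0]+s[i,2]+5 and s[i,4]>60]; i=max(best,key=lambda k:s[k,4])
    v,u=np.nonzero(l==i); P=w_plane(im,np.c_[u,v],0.089)[:,:2]
    r=cv2.minAreaRect((P*1000).astype(np.float32)); print(c,'guard',np.round(r[0],1),np.round(r[1],1),round(r[2],2),s[i,4])
    m=(((h[...,0]<6)|(h[...,0]>174))&(h[...,1]>190)&(h[...,2]>110)).astype(np.uint8)
    n,l,s,ce=cv2.connectedComponentsWithStats(m)
    for i in range(1,n):
      if s[i,4]>15: print(c,'red',ce[i].round(1),s[i,4],w_plane(im,[ce[i]],.125)[0].round(4))
E
python3 -c "
from g import *
guard(); print(env.observe()['time_s'])"
```

```text
top guard [485.6  -4.4] [512.8 111.8] 83.73 898
top red [123.7 158.9] 45 [0.599 0.456 0.125]
top red [188. 185.] 24 [0.5124 0.239  0.125 ]
side guard [232.9 326. ] [ 60.  157.5] 61.4 1393
side red [197.8 242.3] 50 [0.5149 0.2365 0.125 ]
side red [115.6 289.4] 121 [0.6044 0.4418 0.125 ]
1.05
```

{"op": "jog_arm", "data": {"plan": "0 0 -7.06 0 0 0 0;0 0 -7.06 0 0 0 0;0 0 -7.06 0 0 0 0;0 0 -7.06 0 0 0 0;0 0 -7.06 0 0 0 0;0 0 -7.06 0 0 0 0;0 0 -7.06 0 0 0 0;0 0 -7.06 0 0 0 0;0 0 -7.06 0 0 0 0;0 0 0 3.9 1.2 0 0", "grip_force": 50}}

```text
time_s: 1.88
position: [0.204, -0.4826, 0.2304]
tool_rot: [[0.106, 0.994, -0.001], [0.994, -0.106, -0.002], [-0.002, -0.001, -1.0]]
ft_force: [1.4, 0.6, -0.1]
grip_width: 0.0853
gripper_force: 0.0
```

{"op": "jog_arm", "data": {"plan": "0 0 0 3.9 1.2 0 0;0 0 0 3.9 1.2 0 0;0 0 0 3.9 1.2 0 0;0 0 0 3.9 1.2 0 0;0 0 0 3.9 1.2 0 0;0 0 0 3.9 1.2 0 0;0 0 0 3.9 1.2 0 0;0 0 0 3.9 1.2 0 0;0 0 0 3.9 1.2 0 0;0 0 0 3.9 1.2 0 0"}}

```text
time_s: 2.72
position: [0.3681, -0.1025, 0.2316]
tool_rot: [[0.11, 0.994, 0.001], [0.994, -0.11, -0.001], [-0.0, 0.001, -1.0]]
ft_force: [0.7, -0.4, 0.3]
grip_width: 0.0855
gripper_force: 0.0
```

{"op": "jog_arm", "data": {"plan": "0 0 0 3.9 1.2 0 0;0 0 0 3.9 1.2 0 0;0 0 0 3.9 1.2 0 0;0 0 0 3.9 1.2 0 0;0 0 0 3.9 1.2 0 0;0 0 0 3.9 1.2 0 0;0 0 0 3.9 1.2 0 0;0 0 0 3.9 1.2 0 0;0 0 0 0 0 0 0;0 0 0 0 0 0 0"}}

```text
time_s: 3.55
position: [0.4976, 0.1967, 0.2307]
tool_rot: [[0.107, 0.994, -0.001], [0.994, -0.107, -0.0], [-0.0, -0.001, -1.0]]
ft_force: [-0.2, -0.9, -0.0]
grip_width: 0.0852
gripper_force: 0.0
```

```bash
cat >> h.py <<'E'
O=np.array([.4856,-.0044,0]); a=np.radians(-6.27); RX=np.array([np.cos(a),np.sin(a),0]); RY=np.array([-np.sin(a),np.cos(a),0])
def rk(p): d=np.array(p)-O; return np.round([d@RX*1000,d@RY*1000,p[2]*1000],1)
def st():
    o=env.observe(); R=o['tool_rot']; print('t',round(o['time_s'],2),'rack mm',rk(o['position']),'yaw toolx vs racky',round(np.degrees(np.arctan2(R[1,0],R[0,0]))-83.73,2),'tilt',np.round(R[:2,2],3),'F',np.round(o['ft_force'],1),'w',round(o['grip_width'],4),'gf',o['gripper_force'],'q',np.round(o['q'],0))
E
python3 -c "
from h import *
st()"
```

```text
t 3.55 rack mm [-10.1 201.2 230.7] yaw toolx vs racky 0.14 tilt [-0.001 -0.   ] F [-0.2 -0.9 -0. ] w 0.0852 gf 0.0 q [ 9. 20. 77. -0. 83. 15.]
```

{"op": "jog_arm", "data": {"plan": "0 0 0 2.2 0.5 0 0;0 0 0 2.2 0.5 0 0;0 0 0 0 0 3.2 0;0 0 0 0 0 3.2 0;0 0 0 0 0 3.2 0;0 0 0 0 0 0 0;0 0 0 0 0 0 0"}}

```text
time_s: 4.13
position: [0.5119, 0.2367, 0.1353]
tool_rot: [[0.111, 0.994, -0.002], [0.994, -0.111, -0.001], [-0.001, -0.002, -1.0]]
ft_force: [0.2, -0.6, 0.5]
grip_width: 0.0852
gripper_force: 0.0
```

```bash
python3 -c "
from g import *
st(); 
s=imaging.get_image('side'); b=s['pixels'][150:270,150:310,::-1]; cv2.imwrite('pics/c3.png',cv2.resize(b,(640,480),interpolation=cv2.INTER_CUBIC))"
```

```text
t 4.13 rack mm [-2.000e-01  2.426e+02  1.353e+02] yaw toolx vs racky -0.11 tilt [-0.002 -0.001] F [ 0.2 -0.6  0.5] w 0.0852 gf 0.0 q [13. 28. 81. -0. 71. 19.]
```

View pics/c3.png

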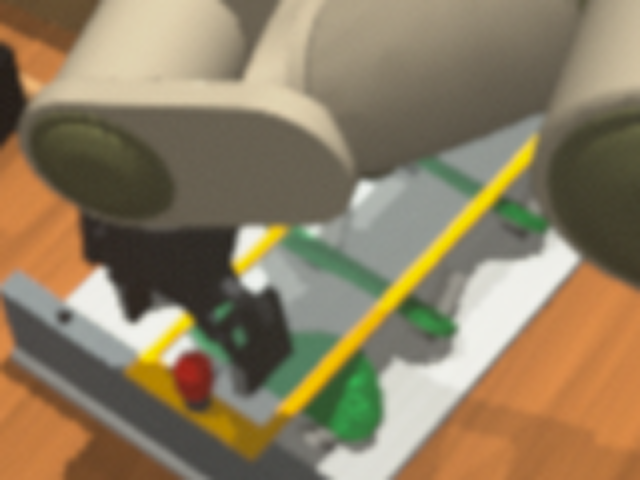

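The picture shows the knob at (193,378) between the open fingers, one on each side along the slide direction. I'll descend and grip.

{"op": "jog_arm", "data": {"plan": "0 0 0 0.2 0 1.7 0;0 0 0 0 0 1.6 0;0 0 0 0 0 0 0;0 0 0 0 0 0 255;0 0 0 0 0 0 255;0 0 0 0 0 0 255;0 0 0 0 0 0 255;0 0 0 0 0 0 255;0 0 0 0 0 0 255;0 0 0 0 0 0 255", "grip_force": 60}}

```text
time_s: 5.02
position: [0.5149, 0.2397, 0.1039]
tool_rot: [[0.11, 0.994, 0.006], [0.994, -0.11, 0.001], [0.001, 0.006, -1.0]]
ft_force: [7.4, -1.4, 3.3]
grip_width: 0.0242
gripper_force: 59.3
```

{"op": "jog_arm", "data": {"plan": "0 0 0 0 0 -0.4 255;0 0 0 0 0 -0.4 255;0 0 0 0 0 -0.3 255;0 0 0 0 0 0 255;0 0 0 0 0 0 255"}}

```text
time_s: 5.43
position: [0.5148, 0.2396, 0.1138]
tool_rot: [[0.11, 0.994, 0.005], [0.994, -0.11, 0.0], [0.001, 0.005, -1.0]]
ft_force: [10.2, -0.3, -6.9]
grip_width: 0.0241
gripper_force: 59.2
```

{"op": "jog_arm", "data": {"plan": "0 0 0 0 0 -0.1 255;0 0 0 0 0.4 0 255;0 0 0 0 0.6 0 255;0 0 0 0 0 0 255"}}

```text
time_s: 5.77
position: [0.5229, 0.2387, 0.1137]
tool_rot: [[0.11, 0.994, -0.001], [0.994, -0.11, 0.0], [0.0, -0.001, -1.0]]
ft_force: [1.1, 1.8, -6.6]
grip_width: 0.0243
gripper_force: 59.5
```

{"op": "jog_arm", "data": {"plan": "0 0 0 0 1.2 0 255;0 0 0 0 1.5 0 255;0 0 0 0 1.5 0 255;0 0 0 0 1.5 0 255;0 0 0 0 1.5 0 255;0 0 0 0 1.5 0 255;0 0 0 0 1.2 0 255;0 0 0 0 0.4 0 255;0 0 0 0 0 0 255;0 0 0 0 0 0 255"}}

```text
time_s: 6.6
position: [0.6245, 0.2274, 0.1139]
tool_rot: [[0.11, 0.994, -0.0], [0.994, -0.11, -0.0], [-0.0, -0.0, -1.0]]
ft_force: [1.7, 1.2, -8.0]
grip_width: 0.024
gripper_force: 59.9
```

{"op": "jog_arm", "data": {"plan": "0 0 0 0 0.2 0 255;0 0 0 0 0.2 0 255;0 0 0 0 0.2 0 255;0 0 0 0 0 0 255;0 0 0 0 0 0 255"}}

```text
time_s: 7.02
position: [0.6307, 0.2267, 0.1143]
tool_rot: [[0.11, 0.994, -0.0], [0.994, -0.11, -0.0], [-0.0, -0.0, -1.0]]
ft_force: [-1.1, -0.4, -7.5]
grip_width: 0.0241
gripper_force: 60.0
```

```bash
python3 -c "
from g import *
st(); guard()"
```

```text
t 7.02 rack mm [119.  245.6 114.3] yaw toolx vs racky -0.03 tilt [-0. -0.] F [-1.1 -0.4 -7.5] w 0.0241 gf 59.95031476020813 q [10. 39. 63. -0. 78. 16.]
top guard [599.3 -35.6] [475.2 110.9] 83.47 683
top red [124.  158.8] 46 [0.5993 0.455  0.125 ]
side guard [233.  326.6] [ 59.4 155.7] 62.78 1356
side red [115.7 289.4] 121 [0.6043 0.4416 0.125 ]
```

Creep on to the stop while watching the force.

{"op": "jog_arm", "data": {"plan": "0 0 0 0 0.15 0 255;0 0 0 0 0.15 0 255;0 0 0 0 0 0 255;0 0 0 0 0 0 255"}}

```text
time_s: 7.45
position: [0.634, 0.2264, 0.1143]
tool_rot: [[0.11, 0.994, 0.0], [0.994, -0.11, 0.0], [0.0, 0.0, -1.0]]
ft_force: [-0.0, 0.2, -7.3]
grip_width: 0.0245
gripper_force: 59.9
```

{"op": "jog_arm", "data": {"plan": "0 0 0 0 0.15 0 255;0 0 0 0 0.15 0 255;0 0 0 0 0 0 255;0 0 0 0 0 0 255"}}

```text
time_s: 7.78
position: [0.6347, 0.2263, 0.1135]
tool_rot: [[0.109, 0.994, -0.006], [0.994, -0.109, -0.0], [-0.001, -0.006, -1.0]]
ft_force: [-10.0, 0.4, -7.4]
grip_width: 0.0245
gripper_force: 60.4
```

The stop shows as −10 N at a rack x of about 123 mm. I'll lower the plunger into the hole and let go.

{"op": "jog_arm", "data": {"plan": "0 0 0 0 -0.05 0.4 255;0 0 0 0 -0.05 0.4 255;0 0 0 0 0 0.3 255;0 0 0 0 0 0 255;0 0 0 0 0 0 255"}}

```text
time_s: 8.2
position: [0.6347, 0.2263, 0.1039]
tool_rot: [[0.109, 0.994, -0.002], [0.994, -0.109, -0.0], [-0.0, -0.002, -1.0]]
ft_force: [-8.0, -0.5, -1.7]
grip_width: 0.0242
gripper_force: 60.8
```

{"op": "jog_arm", "data": {"plan": "0 0 0 0 -0.15 0 150;0 0 0 0 0 0 0;0 0 0 0 0 0 0;0 0 0 0 0 0 0;0 0 0 0 0 0 0;0 0 0 0 0 0 0;0 0 0 0 0 -2 0;0 0 0 0 0 -4 0;0 0 0 0 0 -4 0;0 0 0 0 0 -2 0"}}

```text
time_s: 9.03
position: [0.6352, 0.2266, 0.2288]
tool_rot: [[0.11, 0.994, 0.007], [0.994, -0.11, 0.001], [0.002, 0.007, -1.0]]
ft_force: [-0.2, -0.8, 1.0]
grip_width: 0.0855
gripper_force: 0.0
```

{"op": "jog_arm", "data": {"plan": "0 0 7 -4 -0.5 0 0;0 0 7 -4 -0.5 0 0;0 0 7 -4 -0.5 0 0;0 0 7 -4 -0.5 0 0;0 0 7 -4 -0.5 0 0;0 0 0 0 0 0 0"}}

```text
time_s: 9.53
position: [0.5391, 0.0463, 0.2235]
tool_rot: [[0.668, 0.744, -0.002], [0.744, -0.668, -0.001], [-0.002, -0.001, -1.0]]
ft_force: [0.8, 0.4, -0.3]
grip_width: 0.0854
gripper_force: 0.0
```

```bash
python3 -c "
from g import *
st(); guard()
im=imaging.get_image('top');s=imaging.get_image('side')
a=cv2.resize(im['pixels'][130:240,180:350,::-1],(400,259),interpolation=cv2.INTER_CUBIC);b=cv2.resize(s['pixels'][130:280,130:330,::-1],(800,600)[:2],interpolation=cv2.INTER_CUBIC)
b=cv2.resize(b,(400,300)); cv2.imwrite('pics/c4.png',np.vstack([a,b]))
for c,i in (('top',im),('side',s)):
  for r in models.tip_of(c,'knob')[:2]: print(c,r['confidence'],[rk(w_plane(i,[r['at']],z)[0]) for z in (.12,.128)])
"
```

```text
t 9.53 rack mm [ 47.7  56.3 223.5] yaw toolx vs racky -35.62 tilt [-0.002 -0.001] F [ 0.8  0.4 -0.3] w 0.0854 gf 0.0 q [-8. 21. 76. -0. 82. 34.]
top guard [ 590.2 -145.9] [253.4 110.7] 83.59 441
top red [193.4 149.3] 26 [0.6327 0.2261 0.125 ]
top red [123.7 159.1] 43 [0.5982 0.4559 0.125 ]
side guard [233.3 326.1] [ 57.7 157. ] 61.51 1314
side red [163.7 220.2] 66 [0.6324 0.2245 0.125 ]
side red [115.6 289.3] 122 [0.6045 0.4417 0.125 ]
top 0.41 [array([131.1, 244.5, 120. ]), array([128.7, 242.9, 128. ])]
side 0.52 [array([120.7, 233.2, 120. ]), array([115.6, 236.9, 128. ])]
side 0.32 [array([ -48.5, -143.4,  120. ]), array([ -52.3, -136.6,  128. ])]
```

View pics/c4.png

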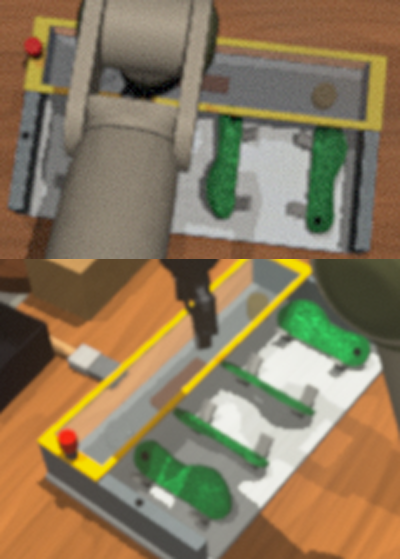

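The guard is open and the knob has moved about 120 mm, with its height consistent with the plunger being down. Bays 1 and 0 are in clear view at (225,165) and (320,180) in the upper crop, and still show left. Next I'll measure their edges.

```bash
cat > p.py <<'E'
from h import *
def pats():
  for c in ('top','side'):
    im=imaging.get_image(c); h=cv2.cvtColor(im['pixels'],cv2.COLOR_RGB2HSV)
    m=(h[...,0]>50)&(h[...,0]<80)&(h[...,1]>120)&(im['depth']>0)
    v,u=np.nonzero(m); P=w_depth(im,np.c_[u,v],im['depth'][v,u]); d=P-O
    X=d@RX*1000;Y=d@RY*1000;Z=P[:,2]*1000
    for i,b in enumerate((-174,-58,58,174)):
      k=(abs(Y-b)<57)&(abs(X)<100)&(Z<95)
      if k.sum()<20: print(c,i,'hidden');continue
      w=k&(abs(X)<25); f=lambda a:np.percentile(a,[2,50,98]).round(0) if len(a) else None
      print(c,i,k.sum(),'X',f(X[k]),'waist Y',f(Y[w]-b),'Z',f(Z[w]),'all Z',f(Z[k]), 'slope', np.polyfit(Y[w]-b,Z[w],1).round(2) if w.sum()>5 else '')
E
python3 -c "
from p import *
pats()"
```

```text
top 0 446 X [-76.   4.  66.] waist Y [-32. -14.   1.] Z [27. 45. 66.] all Z [24. 44. 66.] slope [-1.13 28.58]
top 1 377 X [-71. -10.  67.] waist Y [-1. 14. 32.] Z [25. 44. 65.] all Z [25. 44. 67.] slope [ 1.17 27.67]
top 2 hidden
top 3 hidden
side 0 688 X [-75.   4.  69.] waist Y [-32. -13.   2.] Z [21. 41. 62.] all Z [23. 42. 66.] slope [-1.04 27.17]
side 1 80 X [-67.  -5.  66.] waist Y [18. 26. 34.] Z [48. 57. 67.] all Z [48. 58. 68.] slope [ 1.21 25.66]
side 2 158 X [-72.  -8.  59.] waist Y [ 9. 23. 31.] Z [41. 53. 64.] all Z [38. 53. 68.] slope [ 0.89 33.82]
side 3 709 X [-73. -15.  57.] waist Y [-30. -13.   1.] Z [23. 41. 61.] all Z [23. 41. 63.] slope [-1.11 26.55]
```

{"op": "jog_arm", "data": {"plan": "0 0 6.8 0 0 0 105;0 0 6.8 0 0 0 105;0 0 6.8 0 0 0 105;0 0 6.8 0 0 0 105;0 0 6.8 0 0 0 105;0 0 6.8 0 0 0 105;0 0 6.8 0 0 0 105;0 0 6.8 0 0 0 105;0 0 0 -1 4 0 105;0 0 0 -1 4 0 105"}}

```text
time_s: 10.77
position: [0.5151, -0.0267, 0.2229]
tool_rot: [[0.995, -0.095, -0.0], [-0.095, -0.995, 0.0], [-0.0, -0.0, -1.0]]
ft_force: [1.1, -0.4, -0.0]
grip_width: 0.0502
gripper_force: 0.0
```

{"op": "jog_arm", "data": {"plan": "0 0 0 -1 4 0 105;0 0 0 -1 4 0 105;0 0 0 -1 4 0 105;0 0 0 -1 4 0 105;0 0 0 0 0 0 105;0 0 0 0 0 0 105"}}

```text
time_s: 11.27
position: [0.4591, -0.1842, 0.2231]
tool_rot: [[0.995, -0.102, -0.0], [-0.102, -0.995, 0.0], [-0.0, -0.0, -1.0]]
ft_force: [-0.5, 1.5, 1.0]
grip_width: 0.0503
gripper_force: 0.0
```

```bash
python3 -c "
from h import *
st()"
```

```text
t 11.27 rack mm [  -6.7 -181.6  223.1] yaw toolx vs racky -89.6 tilt [-0.  0.] F [-0.5  1.5  1. ] w 0.0503 gf 0.0 q [-36.  17.  84.   0.  80.  60.]
```

{"op": "jog_arm", "data": {"plan": "0 0 0 -0.5 0.65 0 105;0 0 0 0 0 3.5 105;0 0 0 0 0 3.5 105;0 0 0 0 0 3 105;0 0 0 0 0 0 105;0 0 0 0 0 0 105"}}

```text
time_s: 11.77
position: [0.4537, -0.1876, 0.1232]
tool_rot: [[0.995, -0.097, -0.002], [-0.097, -0.995, 0.001], [-0.002, -0.001, -1.0]]
ft_force: [0.4, -0.1, 0.9]
grip_width: 0.0504
gripper_force: 0.0
```

```bash
python3 -c "
from h import *
st()
s=imaging.get_image('side'); b=s['pixels'][120:250,210:370,::-1]; cv2.imwrite('pics/c5.png',cv2.resize(b,(640,520),interpolation=cv2.INTER_CUBIC))"
```

```text
t 11.77 rack mm [ -11.7 -185.6  123.2] yaw toolx vs racky -89.31 tilt [-0.002  0.001] F [ 0.4 -0.1  0.9] w 0.0504 gf 0.0 q [-36.  23.  93.   0.  64.  59.]
```

View pics/c5.png

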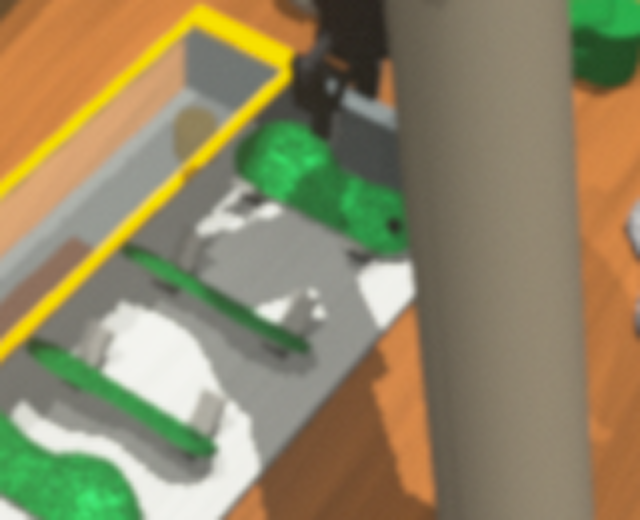

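{"op": "jog_arm", "data": {"plan": "0 0 0 0 0.25 0 105;0 0 0 0 0 2 105;0 0 0 0 0 2 105;0 0 0 0 0 1 105;0 0 0 0 0 0 105"}}

```text
time_s: 12.23
position: [0.4534, -0.1912, 0.0732]
tool_rot: [[0.995, -0.099, -0.0], [-0.099, -0.995, 0.0], [-0.0, -0.0, -1.0]]
ft_force: [-0.1, -0.1, -0.1]
grip_width: 0.0503
gripper_force: 0.0
```

{"op": "jog_arm", "data": {"plan": "0 0 0 0 0 1 105;0 0 0 0 0 1 105;0 0 0 0 0 1 105;0 0 0 0 0 1 105;0 0 0 0 0 0 105;0 0 0 0 0 0 105"}}

```text
time_s: 12.73
position: [0.4548, -0.1924, 0.0375]
tool_rot: [[0.995, -0.099, 0.005], [-0.099, -0.995, -0.005], [0.005, 0.004, -1.0]]
ft_force: [-8.3, 4.8, 25.8]
grip_width: 0.0502
gripper_force: 12.1
```

```bash
python3 -c "
from p import *
st();pats()"
```

```text
t 12.73 rack mm [ -10.1 -190.2   37.5] yaw toolx vs racky -89.4 tilt [ 0.005 -0.005] F [-8.3  4.8 25.8] w 0.0502 gf 12.114180447533727 q [-37.  30.  99.  -0.  51.  59.]
top 0 hidden
top 1 151 X [ 6. 39. 70.] waist Y [-2. 10. 25.] Z [24. 41. 54.] all Z [23. 41. 62.] slope [ 1.13 27.84]
top 2 24 X [47. 62. 72.] waist Y None Z None all Z [30. 57. 71.] slope 
top 3 235 X [-68.  10.  68.] waist Y [-29. -15.  -2.] Z [30. 46. 62.] all Z [29. 44. 60.] slope [-1.12 28.63]
side 0 265 X [-45.  42.  72.] waist Y [-24. -11.  39.] Z [22. 40. 90.] all Z [22. 37. 66.] slope [ 0.31 42.04]
side 1 96 X [-61.   3.  64.] waist Y [19. 27. 35.] Z [51. 58. 66.] all Z [48. 58. 70.] slope [ 0.82 36.23]
side 2 169 X [-61.   8.  64.] waist Y [10. 23. 32.] Z [42. 53. 64.] all Z [39. 55. 68.] slope [ 0.88 33.67]
side 3 764 X [-72. -11.  66.] waist Y [-31. -13.   2.] Z [24. 40. 61.] all Z [23. 41. 64.] slope [-1.11 26.17]
```

```bash
python3 -c "
from h import *
o=env.observe(); M=o['wrist_torque'];F=o['ft_force']; print('F rack',[round(float(F@v),1) for v in (RX,RY)],F[2],'M rack',[round(float(M@v),2) for v in (RX,RY)],M[2])"
```

```text
F rack [-8.2, 3.5] 26.048417255929802 M rack [-0.71, 1.04] -0.3796979806460876
```

{"op": "jog_arm", "data": {"plan": "0 0 0 0 0 -1 105;0 0 0 0 0 -2 105;0 0 0 0 0 -3.5 105;0 0 0 0 0 0 105"}}

```text
time_s: 13.17
position: [0.4562, -0.1931, 0.1052]
tool_rot: [[0.995, -0.099, 0.01], [-0.099, -0.995, -0.007], [0.011, 0.006, -1.0]]
ft_force: [0.5, -0.5, 0.9]
grip_width: 0.0501
gripper_force: 0.0
```

```bash
python3 -c "
from p import *
st();pats()
o=env.observe(); print(o['wrist_torque'])
s=imaging.get_image('side'); b=s['pixels'][120:250,210:370,::-1]; cv2.imwrite('pics/c6.png',cv2.resize(b,(640,520),interpolation=cv2.INTER_CUBIC))"
```

```text
t 13.17 rack mm [  -8.6 -190.7  105.2] yaw toolx vs racky -89.4 tilt [ 0.01  -0.007] F [ 0.5 -0.5  0.9] w 0.0501 gf 0.0 q [-37.  24.  94.   0.  61.  59.]
top 0 hidden
top 1 365 X [-72. -10.  69.] waist Y [-2. 14. 31.] Z [24. 43. 64.] all Z [23. 43. 65.] slope [ 1.15 27.62]
top 2 283 X [-21.  29.  70.] waist Y [-2. 12. 30.] Z [22. 41. 64.] all Z [22. 42. 68.] slope [ 1.19 26.88]
top 3 209 X [-33.  18.  69.] waist Y [-31. -16.  -3.] Z [29. 47. 64.] all Z [29. 46. 62.] slope [-1.1  29.27]
side 0 585 X [-64.   9.  70.] waist Y [-26. -12.   1.] Z [23. 40. 58.] all Z [23. 41. 64.] slope [-1.09 26.97]
side 1 72 X [-57.  20.  66.] waist Y [21. 28. 35.] Z [52. 57. 67.] all Z [49. 57. 67.] slope [ 0.95 32.14]
side 2 183 X [-72.   2.  63.] waist Y [ 8. 23. 33.] Z [40. 53. 65.] all Z [38. 55. 67.] slope [ 0.88 33.3 ]
side 3 774 X [-72. -11.  67.] waist Y [-31. -13.   2.] Z [23. 41. 61.] all Z [23. 42. 64.] slope [-1.13 25.79]
[-0.01551552 -0.01123274  0.00412592]
```

The torque puts the contact about 45 mm to −y of the tool, so the half-closed finger's knuckle is on top of the side rail. Fully open, the fingers stay within ±57 mm, so I'll use them open.

{"op": "jog_arm", "data": {"plan": "0 0 0 -0.3 -2.2 0 0;0 0 0 0 0 0 0;0 0 0 0 0 0 0;0 0 0 0 0 0 0;0 0 0 0 0 2 0;0 0 0 0 0 2 0;0 0 0 0 0 1 0;0 0 0 0 0 0 0"}}

```text
time_s: 13.98
position: [0.4517, -0.169, 0.0463]
tool_rot: [[0.995, -0.1, -0.003], [-0.1, -0.995, 0.002], [-0.004, -0.002, -1.0]]
ft_force: [-0.2, 0.0, 0.3]
grip_width: 0.0852
gripper_force: 0.0
```

```bash
python3 -c "
from p import *
st()"
```

```text
t 13.98 rack mm [ -15.7 -167.3   46.3] yaw toolx vs racky -89.47 tilt [-0.003  0.002] F [-0.2  0.   0.3] w 0.0852 gf 0.0 q [-35.  29. 100.  -0.  52.  61.]
```

{"op": "jog_arm", "data": {"plan": "0 0 0 0.3 0.15 0.5 0;0 0 0 0 0 0.8 0;0 0 0 0 0 0.7 0;0 0 0 0 0 0 0;0 0 0 0 0 0 0"}}

```text
time_s: 14.4
position: [0.4553, -0.1707, 0.0281]
tool_rot: [[0.995, -0.099, -0.001], [-0.099, -0.995, 0.0], [-0.001, -0.0, -1.0]]
ft_force: [-0.3, 0.2, 1.0]
grip_width: 0.0851
gripper_force: 0.0
```

{"op": "jog_arm", "data": {"plan": "0 0 0 0 -0.4 0 0;0 0 0 0 -0.4 0 0;0 0 0 0 -0.4 0 0;0 0 0 0 -0.4 0 0;0 0 0 0 -0.4 0 0;0 0 0 0 -0.4 0 0;0 0 0 0 -0.3 0 0;0 0 0 0 0 0 0"}}

```text
time_s: 15.07
position: [0.458, -0.1431, 0.0283]
tool_rot: [[0.995, -0.099, -0.0], [-0.099, -0.995, 0.0], [-0.0, -0.0, -1.0]]
ft_force: [-0.1, -0.4, -0.4]
grip_width: 0.0855
gripper_force: 0.1
```

```bash
python3 -c "
from p import *
st(); pats()"
```

```text
t 15.07 rack mm [ -12.3 -140.9   28.3] yaw toolx vs racky -89.4 tilt [-0.  0.] F [-0.1 -0.4 -0.4] w 0.0855 gf 0.05684543037205003 q [-32.  30. 101.   0.  49.  64.]
top 0 hidden
top 1 233 X [-29.  20.  70.] waist Y [-1. 14. 31.] Z [25. 44. 65.] all Z [23. 43. 64.] slope [ 1.23 27.18]
top 2 147 X [27. 49. 71.] waist Y [-0. -0. -0.] Z [26. 26. 26.] all Z [24. 43. 68.] slope 
top 3 77 X [27. 51. 69.] waist Y [-4. -4. -4.] Z [33. 33. 33.] all Z [29. 45. 62.] slope 
side 0 72 X [-30.  -6.  62.] waist Y [-9. -2.  5.] Z [31. 52. 66.] all Z [32. 57. 75.] slope [-2.28 46.85]
side 1 48 X [-67.   1.  66.] waist Y [23. 32. 35.] Z [52. 63. 67.] all Z [47. 58. 68.] slope [ 1.21 25.09]
side 2 192 X [-73.  -0.  63.] waist Y [ 8. 23. 32.] Z [39. 53. 64.] all Z [39. 55. 68.] slope [ 0.89 33.42]
side 3 766 X [-72. -10.  66.] waist Y [-32. -13.   2.] Z [22. 41. 61.] all Z [22. 41. 65.] slope [-1.14 25.49]
```

{"op": "jog_arm", "data": {"plan": "0 0 0 0 -0.3 0 0;0 0 0 0 -0.2 0 0;0 0 0 0 -0.2 0 0;0 0 0 0 -0.2 0 0;0 0 0 0 -0.2 0 0;0 0 0 0 -0.2 0 0;0 0 0 0 -0.2 0 0;0 0 0 0 0 0 0;0 0 0 0 0 0 0"}}

```text
time_s: 15.92
position: [0.4596, -0.1289, 0.0283]
tool_rot: [[0.995, -0.099, -0.0], [-0.099, -0.995, 0.0], [-0.0, -0.0, -1.0]]
ft_force: [-0.5, 0.0, 0.1]
grip_width: 0.0855
gripper_force: 0.0
```

```bash
python3 -c "
from p import *
st(); pats()"
```

```text
t 15.92 rack mm [ -12.3 -126.6   28.3] yaw toolx vs racky -89.42 tilt [-0.  0.] F [-0.5  0.   0.1] w 0.0855 gf 0.0 q [-30.  30. 102.   0.  48.  66.]
top 0 hidden
top 1 187 X [-34.  29.  69.] waist Y [ 6. 19. 31.] Z [34. 49. 65.] all Z [26. 47. 65.] slope [ 1.17 27.78]
top 2 193 X [12. 42. 71.] waist Y [-2. 12. 30.] Z [24. 42. 63.] all Z [23. 46. 69.] slope [ 1.21 27.46]
top 3 57 X [42. 56. 70.] waist Y None Z None all Z [29. 47. 59.] slope 
side 0 22 X [-54.  40.  60.] waist Y None Z None all Z [52. 62. 68.] slope 
side 1 37 X [-65. -35.  66.] waist Y [25. 33. 34.] Z [57. 65. 67.] all Z [51. 63. 71.] slope [ 1.04 30.88]
side 2 193 X [-73.  -0.  65.] waist Y [ 7. 23. 32.] Z [38. 54. 62.] all Z [39. 55. 67.] slope [ 0.88 33.66]
side 3 776 X [-72. -11.  67.] waist Y [-31. -13.   2.] Z [23. 40. 62.] all Z [23. 42. 64.] slope [-1.15 25.77]
```

Bay 0 has dropped onto its other side (top height is back to 68 mm). Next I'll lift, narrow the fingers and go to bay 1.

{"op": "jog_arm", "data": {"plan": "0 0 0 0 0 -3 0;0 0 0 0 0 -3.5 0;0 0 0 0 0 -3 0;0 0 0 0.8 -2.9 0 135;0 0 0 0.8 -2.9 0 135;0 0 0 0.8 -2.9 0 135;0 0 0 0 0 0 135;0 0 0 0 0 0 135"}}

```text
time_s: 16.68
position: [0.4922, -0.0438, 0.1233]
tool_rot: [[0.995, -0.097, -0.0], [-0.097, -0.995, -0.0], [-0.0, 0.0, -1.0]]
ft_force: [0.3, -0.3, -0.1]
grip_width: 0.0402
gripper_force: 0.0
```

```bash
python3 -c "
from p import *
st(); pats()"
```

```text
t 16.68 rack mm [ 10.9 -38.5 123.3] yaw toolx vs racky -89.29 tilt [-0. -0.] F [ 0.3 -0.3 -0.1] w 0.0402 gf 0.0 q [-19.  23.  93.  -0.  64.  77.]
top 0 351 X [-75.   4.  67.] waist Y [-1. 14. 32.] Z [26. 45. 65.] all Z [26. 46. 68.] slope [ 1.13 28.41]
top 1 hidden
top 2 252 X [-68.  28.  69.] waist Y [10. 18. 29.] Z [38. 49. 62.] all Z [27. 50. 67.] slope [ 1.08 29.33]
top 3 319 X [-72. -12.  67.] waist Y [-34. -16.  -2.] Z [30. 47. 65.] all Z [29. 48. 68.] slope [-1.09 29.39]
side 0 46 X [-73.   1.  42.] waist Y [22. 29. 35.] Z [49. 58. 65.] all Z [50. 58. 68.] slope [ 1.21 22.36]
side 1 47 X [-71. -49.  50.] waist Y None Z None all Z [46. 59. 69.] slope 
side 2 62 X [-64. -15.  54.] waist Y [ 7. 22. 29.] Z [38. 53. 61.] all Z [39. 56. 68.] slope [ 0.97 32.2 ]
side 3 804 X [-73. -13.  67.] waist Y [-32. -13.   2.] Z [22. 41. 62.] all Z [23. 42. 64.] slope [-1.14 25.73]
```

{"op": "jog_arm", "data": {"plan": "0 0 0 0 0 2 135;0 0 0 0 0 2 135;0 0 0 0 0 2 135;0 0 0 0 0 1 135;0 0 0 0 0 0 135;0 0 0 0 0 0 135"}}

```text
time_s: 17.28
position: [0.4919, -0.0456, 0.0533]
tool_rot: [[0.995, -0.101, -0.001], [-0.101, -0.995, 0.0], [-0.001, -0.0, -1.0]]
ft_force: [1.0, -0.4, -0.1]
grip_width: 0.0401
gripper_force: 0.0
```

{"op": "jog_arm", "data": {"plan": "0 0 0 0 0 0.6 135;0 0 0 0 0 0.7 135;0 0 0 0 0 0.7 135;0 0 0 0 0 0 135;0 0 0 0 0 0 135"}}

```text
time_s: 17.7
position: [0.4919, -0.0447, 0.033]
tool_rot: [[0.995, -0.099, -0.001], [-0.099, -0.995, 0.0], [-0.001, -0.0, -1.0]]
ft_force: [0.0, 1.4, 0.3]
grip_width: 0.04
gripper_force: 0.0
```

{"op": "jog_arm", "data": {"plan": "0 0 0 0 0.4 0 135;0 0 0 0 0.4 0 135;0 0 0 0 0.4 0 135;0 0 0 0 0.4 0 135;0 0 0 0 0.4 0 135;0 0 0 0 0.4 0 135;0 0 0 0 0.4 0 135;0 0 0 0 0.2 0 135;0 0 0 0 0 0 135"}}

```text
time_s: 18.45
position: [0.4891, -0.0752, 0.0333]
tool_rot: [[0.995, -0.1, -0.0], [-0.1, -0.995, -0.0], [-0.0, 0.0, -1.0]]
ft_force: [0.2, 0.3, -0.5]
grip_width: 0.0401
gripper_force: 0.0
```

```bash
python3 -c "
from p import *
st(); pats()"
```

```text
t 18.45 rack mm [ 11.2 -70.   33.3] yaw toolx vs racky -89.47 tilt [-0. -0.] F [ 0.2  0.3 -0.5] w 0.0401 gf 0.047588856887159636 q [-22.  31.  99.  -0.  51.  73.]
top 0 213 X [-77. -31.  42.] waist Y [-1. 10. 24.] Z [26. 41. 54.] all Z [25. 42. 60.] slope [ 1.16 27.85]
top 1 hidden
top 2 308 X [-31.  26.  69.] waist Y [-2. 12. 29.] Z [23. 42. 63.] all Z [23. 43. 69.] slope [ 1.2  27.39]
top 3 149 X [-6. 34. 69.] waist Y [-28. -16.  -3.] Z [31. 47. 62.] all Z [28. 47. 62.] slope [-1.13 28.58]
side 0 hidden
side 1 hidden
side 2 179 X [-68.  11.  66.] waist Y [ 8. 23. 32.] Z [39. 54. 62.] all Z [36. 55. 67.] slope [ 0.78 35.84]
side 3 792 X [-73. -12.  68.] waist Y [-30. -13.   1.] Z [22. 40. 61.] all Z [22. 41. 64.] slope [-1.16 25.3 ]
```

{"op": "jog_arm", "data": {"plan": "0 0 0 0 0.2 0 135;0 0 0 0 0.2 0 135;0 0 0 0 0.2 0 135;0 0 0 0 0.2 0 135;0 0 0 0 0.2 0 135;0 0 0 0 0.2 0 135;0 0 0 0 0.2 0 135;0 0 0 0 0 0 135;0 0 0 0 0 0 135;0 0 0 0 0 0 135"}}

```text
time_s: 19.38
position: [0.4877, -0.0886, 0.0333]
tool_rot: [[0.995, -0.099, -0.0], [-0.099, -0.995, 0.0], [-0.0, -0.0, -1.0]]
ft_force: [-0.7, 0.9, -0.3]
grip_width: 0.0403
gripper_force: 0.0
```

```bash
python3 -c "
from p import *
st(); pats()"
```

```text
t 19.38 rack mm [ 11.3 -83.4  33.3] yaw toolx vs racky -89.44 tilt [-0.  0.] F [-0.7  0.9 -0.3] w 0.0403 gf 0.0 q [-24.  31.  98.   0.  51.  72.]
top 0 110 X [-79. -52.   5.] waist Y [-1.  2.  8.] Z [23. 31. 40.] all Z [23. 38. 58.] slope [ 1.45 26.87]
top 1 hidden
top 2 274 X [-17.  30.  70.] waist Y [-2. 12. 29.] Z [24. 43. 61.] all Z [24. 44. 67.] slope [ 1.13 27.93]
top 3 124 X [ 8. 41. 70.] waist Y [-26. -17.  -4.] Z [32. 48. 60.] all Z [29. 46. 62.] slope [-0.98 30.62]
side 0 hidden
side 1 452 X [-71. -28.  70.] waist Y [-31. -15.   0.] Z [22. 42. 61.] all Z [23. 39. 63.] slope [-1.2  24.63]
side 2 189 X [-68.   8.  65.] waist Y [ 4. 23. 32.] Z [33. 53. 63.] all Z [36. 55. 69.] slope [ 0.88 33.34]
side 3 783 X [-72. -12.  67.] waist Y [-31. -13.   2.] Z [23. 40. 62.] all Z [23. 41. 64.] slope [-1.13 26.19]
```

Bay 1 has turned too (slope −1.2). I'll raise straight up, then retreat toward −y at the start height so both cameras have a clear view.

{"op": "jog_arm", "data": {"plan": "0 0 0 0 0 -2 135;0 0 0 0 0 -4 135;0 0 0 0 0 -4 135;0 0 0 0 0 -4 135;0 0 0 0 0 -4 135;0 0 0 -2 3.5 0 135;0 0 0 -2 3.5 0 135;0 0 0 -2 3.5 0 135;0 0 0 -2 3.5 0 135;0 0 0 -2 3.5 0 135"}}

```text
time_s: 20.32
position: [0.3695, -0.2537, 0.2135]
tool_rot: [[0.995, -0.099, 0.0], [-0.099, -0.995, -0.0], [0.0, 0.0, -1.0]]
ft_force: [0.6, -1.3, 0.4]
grip_width: 0.0403
gripper_force: 0.0
```

{"op": "jog_arm", "data": {"plan": "0 0 0 -2 3.5 0 135;0 0 0 -2 3.5 0 135;0 0 0 -2 3.5 0 135;0 0 0 -1 3.5 0 135;0 0 0 -1 3.5 0 135;0 0 0 -1 3.5 0 135;0 0 0 0 0 0 135"}}

```text
time_s: 20.9
position: [0.2579, -0.4577, 0.2127]
tool_rot: [[0.995, -0.104, -0.001], [-0.104, -0.995, -0.001], [-0.0, 0.002, -1.0]]
ft_force: [-0.2, 0.4, -0.8]
grip_width: 0.0401
gripper_force: 0.0
```

```bash
python3 -c "
from g import *
from p import pats
st(); pats(); guard()
im=imaging.get_image('top');s=imaging.get_image('side')
a=cv2.resize(im['pixels'][130:240,180:350,::-1],(464,300),interpolation=cv2.INTER_CUBIC);b=cv2.resize(s['pixels'][130:280,140:330,::-1],(380,300),interpolation=cv2.INTER_CUBIC)
b=np.hstack([b,np.zeros((300,84,3),np.uint8)]); cv2.imwrite('pics/c7.png',np.vstack([a,b]))"
```

```text
t 20.9 rack mm [-176.8 -475.4  212.7] yaw toolx vs racky -89.68 tilt [-0.001 -0.001] F [-0.2  0.4 -0.8] w 0.0401 gf 0.0 q [-73.  20.  80.  -0.  80.  22.]
top 0 323 X [-65.   9.  67.] waist Y [-1. 14. 32.] Z [25. 43. 64.] all Z [25. 45. 66.] slope [ 1.14 27.89]
top 1 395 X [-72. -10.  67.] waist Y [-33. -14.   0.] Z [25. 46. 65.] all Z [26. 45. 67.] slope [-1.13 28.79]
top 2 417 X [-70.   8.  69.] waist Y [-2. 13. 29.] Z [24. 42. 64.] all Z [23. 44. 68.] slope [ 1.14 27.89]
top 3 317 X [-72. -12.  67.] waist Y [-33. -17.  -3.] Z [29. 49. 66.] all Z [28. 48. 68.] slope [-1.11 29.37]
side 0 58 X [-75.  -3.  58.] waist Y [23. 27. 34.] Z [50. 55. 65.] all Z [47. 57. 68.] slope [ 1.25 21.51]
side 1 648 X [-70. -11.  65.] waist Y [-32. -13.   2.] Z [23. 41. 62.] all Z [23. 41. 64.] slope [-1.04 27.16]
side 2 174 X [-72.   4.  61.] waist Y [10. 23. 32.] Z [41. 53. 62.] all Z [38. 55. 68.] slope [ 0.82 34.87]
side 3 775 X [-72. -12.  66.] waist Y [-31. -13.   2.] Z [22. 41. 60.] all Z [22. 42. 64.] slope [-1.13 26.  ]
top guard [604.7 -17.5] [512.4 111.4] 83.6 886
top red [193.6 149.1] 25 [0.6335 0.2256 0.125 ]
top red [123.9 158.8] 47 [0.5992 0.4554 0.125 ]
side guard [232.9 326. ] [ 60.  157.5] 61.4 1393
side red [163.7 220.1] 65 [0.6324 0.2244 0.125 ]
side red [115.6 289.4] 121 [0.6044 0.4418 0.125 ]
```

View pics/c7.png

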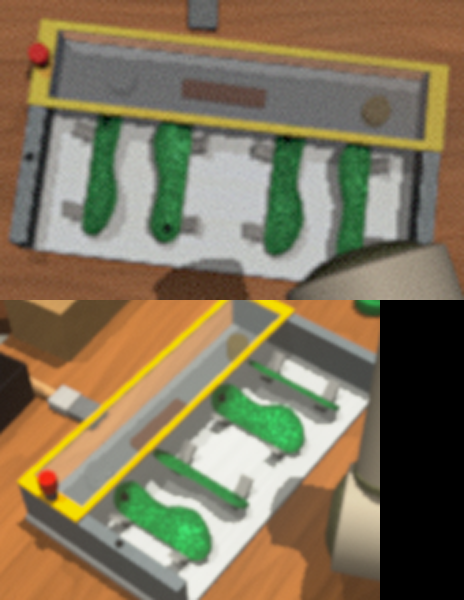

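The last picture shows bay 1 (275,190) matching bay 3, and bay 0 (355,195) leaning like bay 2 with its toe at the same end, so all four show right feet. The guard moved 119.8 mm, the knob is at its down height, and the robot is clear.

```bash
python3 -c "
from rig import job
print(job.close_job())"
```

```text
the job is handed in; nothing more can be done
None
```

The job is handed in: the guard is fully open with the plunger down in its open hole, and the left-showing patterns in bays 0 and 1 are turned over, so all four show right feet. One finger rested briefly on the side rail (about 26 N) on the first try at bay 0, and nothing was displaced.

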